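Return an adapter to the blue drawer and log it

TASK

Pull the drawer of the blue-fronted unit all the way out to its stop and lay the black power adapter flat in it, the same way up as it lies now, setting it down rather than dropping it. Then log the return: press the red plunger of the counter down to its stop and let it spring back up. Leave the blue drawer fully out, the white-fronted drawer shut and the other things where they stand.

Things in the scene. Friction and masses are not known exactly. Their poses are not given: they have to be found in the camera images.
- blue_unit_drawer0 (a joint): how far the blue-fronted drawer is out, m: 0 shut, 0.118 at its stop. It starts 0 to 15 mm out, slides without a spring and stays where it is left (1 N friction).
- blue_unit_drawer0_handle (a point): middle of the steel bar handle of the blue-fronted drawer. The bar is horizontal, 11 mm thick and about 80 mm long, parallel to the front, on two posts 60 mm apart; 29 mm of room between bar and front; 42 mm above the desk. Axes: -x points straight out of the unit (the way the drawer pulls), y along the bar, z up.
- blue_unit_floor (a point): middle of the inner floor of the blue-fronted drawer, moving with it, 22 mm above the desk. Axes: -x is the way the drawer pulls, z up. Inside: x -67 to +67 mm, y -44 to +44 mm; walls 31 mm high, front panel 41 mm high over the floor. At the stop only x -67 to +43 mm is clear of the unit.
- blue_unit: the blue-fronted unit: a grey box 180 x 130 x 75 mm (x, y, z) fixed to the desk, with one drawer that slides out to its -x. Origin: middle of its underside.
- white_unit_drawer0 (a joint): how far the white-fronted drawer of the like unit beside it is out, m: 0 shut. It starts shut and stays shut.
- white_unit_drawer0_handle (a point): middle of the bar handle of the white-fronted drawer, same form as the blue one's. The two units may stand either way round.
- adapter_center (a point): centre of the loose black plug-in power adapter, a box 36 mm (x) by 62 mm (y) by 32 mm (z) lying on the desk, its centre 16 mm up; z points up. About 0.2 kg.
- plunger_top (a point): middle of the top of the red plunger head (42 mm across, domed) on the grey tally counter (84 x 70 mm foot, fixed to the desk). The head's top stands 80 mm above the desk when up and moves 12 mm straight down to its stop against a spring, 2 N at the top and about 7 N at the stop.
- plunger (a joint): how far the plunger is pressed, m: 0 up, 0.012 at its stop; springs back when let go.
- module_top (a point): top, at the middle, of the open-frame electronics module fixed on the desk between the adapter and the other things: white, 280 x 115 mm in plan, its length turned 0.49 rad from the world x axis towards +y, 190 mm tall: pass above it. A carton 70 mm tall stands to its right.
- flux_center (a point): centre of the lower body of a loose white bottle with a red cone cap, 34 mm across and 94 mm tall; this point is 30 mm up. To be left alone.
- spool_center (a point): centre of a loose spool of solder, 56 mm across and 32 mm tall; this point is 16 mm up. To be left alone.

How it is judged:
By the outcome, as a careful person would: the job done as asked, in the order asked, and still so for the second after the job is handed in, with the robot touching nothing.
It also fails if it takes over 72 s, if anything falls off the work surface, if the arm or the gripper's body presses on something with over 40 N, if the wrist force passes 120 N, or if a joint passes its speed limit or range.

ROBOT

A 6-joint arm with a two-finger parallel gripper is mounted at the origin on a cart in front of the work surface, level with it; the furniture and walls round the work are solid. World frame = base frame: x ahead of the robot, y to its left, z up, the work surface at z = 0. Lengths are in mm, angles in rad, forces in N, time in s.
With the tool pointing down it reaches from about 275 to 1000 mm from the base axis. Payload 8.4 kg.
Tool frame: the origin (TCP) lies midway between the tips of the shut fingers; the grasp point (between the pads) lies grip_depth behind it (grip_depth is the distance from the TCP to the grasp point, in mm); z points along the fingers, y is the line along which they close (so a half turn about z gives the same grasp; the last joint's range is limited). The gripper opens to 85 mm and grips with 20 to 120 N. Pads are 22 mm wide; open, the fingers measure 114 mm over their backs; the gripper's body (76 mm by 85 mm) begins 54 mm behind the grasp point. The pads swing forward as they close: fully open they stand 13 mm farther back than shut.
Start: joints at [1.344, 0.353, 1.633, -0, 1.155, -0.002], TCP at [139.318, 609.277, 231.281] pointing down, gripper open.
Joint ranges: [-2.63, 2.63], [-0.92, 2.1], [0.06, 2.66], [-1.3, 4.44], [0, 2.69], [-3.02, 3.02]. Speed limits (rad/s): [2.22, 2.22, 2.79, 3.14, 3.14, 3.14].

INTERFACE

Orientations are given as [roll, pitch, yaw] about the fixed x, y, z axes, in that order (R = Rz(yaw) Ry(pitch) Rx(roll)).
In Python, from rig import * gives the robot as it stands.
- The arm moves only by the shell command python3 -m creep 'ROWS' [FORCE]. ROWS is JSON, a list of rows, each an object of numbers: "x", "y", "z": the shift along the tool's x, y, z in mm; "rx", "ry", "rz": the turn, a rotation vector about the tool's x, y, z in rad; "hand": the finger opening in mm, from 0 to 85.4. A call has 1 to 20 rows; each row shifts and turns the commanded pose from where the row before left it, along the tool's axes as they then stand; what a row does not reach is not made up. A row lasts 1/8 s, in which the tool goes at most 62.5 mm and 10.7 degrees, less where a joint would pass 70% of its speed; a pose out of reach is approached as far as the arm can. A call with a gripper value outside its range is refused whole. The fingers move at their own pace and stop on an object; FORCE is the grip in N (left out, the last holds). Time passes only in rows, so rows that do not move let the fingers close. It gives the time, the measured TCP pose, the force, the opening and the grip force at its end, in the units of the state.
- sense(): the state, without advancing time (a new reading comes with each control period).
- grab_frame(name): name is "scene" or "side" or "wrist"; returns the picture (400x640x3 uint8, red, green, blue); there is no depth.
- get_calibration(name): a dict with "K" (3x3 intrinsics, pixels), "k1" (the pictures are not rectified: a ray, as slopes to the right and down, at radius r is drawn at 1 + k1 r^2 times it, then the intrinsics apply), "R" (3x3) and "t" (3): a world point X has camera coordinates R X + t. Camera axes: x right, y down, z forward; pixel columns grow to the right and rows downward; lengths in mm; the calibration is good to about 2 mm. A picture is of the moment at which its call begins: read the wrist's pose just before it. get_calibration takes no time and is no camera call; for the wrist camera it gives the pose at the moment of the call.
- sign_off(): hands the job in; it is judged then, once.
The state is a dict: "clock": time; "qpos": joint angles; "qvel": joint speeds; "joint_efforts": joint torques, N m; "eef_pos": TCP position; "tcp_rot": TCP orientation; "contact_force": force on the tool from outside, world axes, zero at the start; "wrist_torque": the same for the moment, N m; "opening": opening from 0.0 (shut) to 1.0 (fully open); "grasp_force": force on a finger pad.
Only numpy, scipy, OpenCV 4.12 (cv2) and the standard library are available. Lean on these libraries where they do the work, as an engineer would, in place of code of your own. Each camera call takes 0.05 s, during which the arm holds its last target. There are 200 camera calls.

## Working session

There is one attempt and no reset: what is moved stays moved. The work goes in short steps, Python scripts to look and compute and a shell command to move; the robot and the scene stay as the last step left them, time stands still between calls to the robot, and variables do not carry over. Pictures are saved under pics/ and viewed, at most 10 in all, crops included, and the job is handed in when it is done.

```bash
mkdir -p pics; ls; cat > h.py <<'E'
from rig import *
import numpy as np, cv2
def save(name,fn):
    im=grab_frame(name); cv2.imwrite(fn,im[...,::-1]); return im
def ray(cal,uv):
    K=np.array(cal["K"],float);k1=cal["k1"];R=np.array(cal["R"]);t=np.array(cal["t"])
    d=np.array([(uv[0]-K[0,2])/K[0,0],(uv[1]-K[1,2])/K[1,1]])
    s=d.copy()
    for _ in range(30): s=d/(1+k1*(s@s))
    v=R.T@np.array([s[0],s[1],1.]); return -R.T@t, v/np.linalg.norm(v)
def onz(cal,uv,z):
    c,v=ray(cal,uv); return c+v*(z-c[2])/v[2]
def tri(rs):
    A=np.zeros((3,3));b=np.zeros(3)
    for c,v in rs:
        P=np.eye(3)-np.outer(v,v);A+=P;b+=P@c
    x=np.linalg.solve(A,b); return x,[float(np.linalg.norm((np.eye(3)-np.outer(v,v))@(x-c))) for c,v in rs]
def proj(cal,X):
    K=np.array(cal["K"],float);p=np.array(cal["R"])@np.array(X,float)+np.array(cal["t"]);s=p[:2]/p[2]
    s=s*(1+cal["k1"]*(s@s)); return K[0,0]*s[0]+K[0,2],K[1,1]*s[1]+K[1,2]
E
python3 - <<'E'
from h import *
import pickle
print(sense())
D={}
for n in("scene","side","wrist"):
    c=get_calibration(n); D[n]=(c,save(n,f"pics/a_{n}.png"))
    print(n,(-np.array(c["R"]).T@np.array(c["t"])).round(), np.array(c["R"])[2].round(2), c["K"][0][0])
pickle.dump(D,open("a.pkl","wb"))
E
```

```text
pics
{'clock': 0.0, 'qpos': array([ 1.34359499e+00,  3.53659510e-01,  1.63411108e+00,  1.37805538e-05,
        1.15520445e+00, -2.41170273e-03]), 'qvel': array([ 0.00072131,  0.00039607,  0.00041646,  0.00122876, -0.0022311 ,
       -0.00248573]), 'joint_efforts': array([-1.42100162e-04, -6.05238318e+01, -3.42073131e+01,  1.35189171e-04,
        9.02819680e-03, -1.41689975e-05]), 'eef_pos': array([139.21155655, 608.82223558, 230.56444929]), 'tcp_rot': array([-3.14021030e+00, -1.59336783e-05,  2.91679744e+00]), 'contact_force': array([0.10832095, 0.07160954, 0.41939204]), 'wrist_torque': array([-0.00862641, -0.01487213,  0.04122175]), 'grasp_force': 0.0, 'opening': 0.9985871909256064}
scene [-329. -595.  670.] [ 0.74  0.5  -0.45] 452.015786528652
side [  550. -1118.   960.] [-0.02  0.8  -0.6 ] 491.5507281442912
wrist [ 75. 624. 373.] [ 0.25 -0.06 -0.97] 299.08924802915664
```

View pics/a_scene.png

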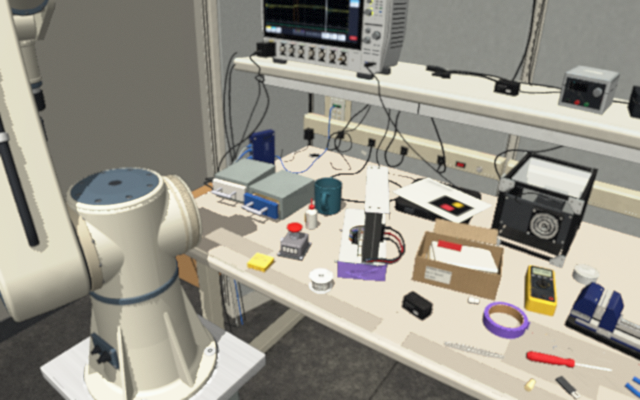

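View pics/a_side.png

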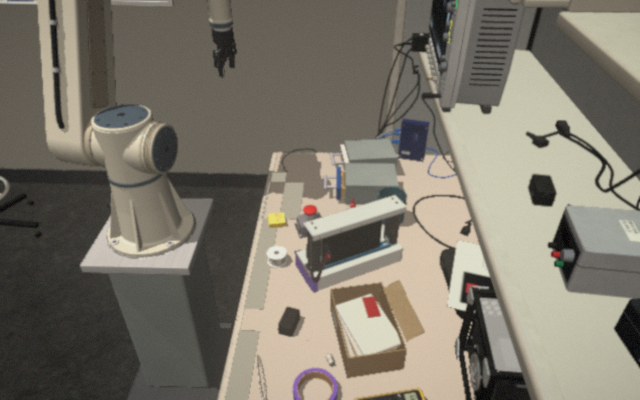

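View pics/a_wrist.png

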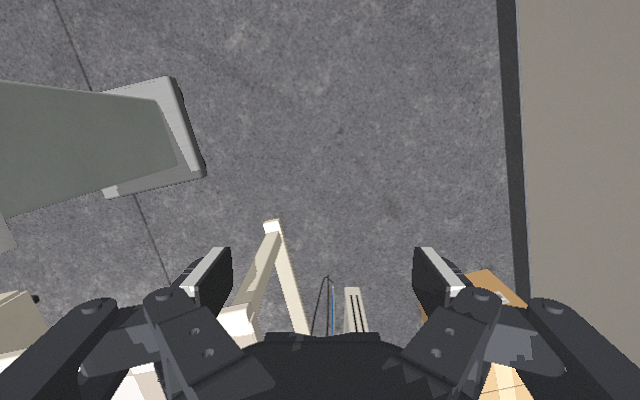

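The scene view shows the white unit's handle near (228,193), the blue handle near (262,208), the plunger at (294,228), and the adapter at (417,305). In the side view the adapter is at (289,321) and the plunger at (310,210). The wrist view shows only floor, since the arm is off the desk.

```bash
python3 - <<'E'
from h import *
import pickle
D=pickle.load(open("a.pkl","rb"))
for n in D: print(n,D[n][0]["k1"])
S,V=D["scene"][0],D["side"][0]
def blob(im,lo,hi,box):
    x0,y0,x1,y1=box
    m=cv2.inRange(im[y0:y1,x0:x1],np.array(lo),np.array(hi))
    k,l,st,ce=cv2.connectedComponentsWithStats(m); i=1+np.argmax(st[1:,4]); return ce[i]+[x0,y0],st[i]
red=([150,0,0],[255,70,70]); blk=([0,0,0],[60,60,60])
a=blob(D["scene"][1],*red,(280,215,305,240)); b=blob(D["side"][1],*red,(300,200,320,220))
print("plunger",a,b,tri([ray(S,a[0]),ray(V,b[0])]))
a=blob(D["scene"][1],*blk,(395,285,440,325)); b=blob(D["side"][1],*blk,(270,300,305,340))
print("adapter",a,b,tri([ray(S,a[0]),ray(V,b[0])]))
s=D["scene"][1][150:260,200:350]; v=D["side"][1][130:240,260:410]
im=np.hstack([cv2.resize(s,None,fx=2.6,fy=5.2,interpolation=2) if 0 else cv2.resize(s,(400,293),interpolation=2),cv2.resize(v,(400,293),interpolation=2)])
s=D["scene"][1][280:335,385:450]; v=D["side"][1][295:350,257:322]
im2=np.hstack([cv2.resize(s,(400,300),interpolation=2),cv2.resize(v,(400,300),interpolation=2)])
cv2.imwrite("pics/b.png",np.vstack([im,im2])[...,::-1])
E
```

```text
scene -0.10899271470210001
side 0.03013812709903612
wrist 0.010097176845607488
plunger (array([294.08791209, 227.25274725]), array([ 8,  8, 13,  9, 91], dtype=int32)) (array([310.22413793, 209.81034483]), array([ 5,  6, 11,  8, 58], dtype=int32)) (array([475.65334426,  17.88513904,  70.40547533]), [0.7159118366907613, 0.7159118366907008])
adapter (array([417.06263982, 305.00671141]), array([  8,   8,  28,  26, 447], dtype=int32)) (array([293., 329.]), array([23, 29,  1,  1,  1], dtype=int32)) (array([ 455.33700349, -350.05644084,    0.97309891]), [6.821546516624371, 6.82154651662422])
```

View pics/b.png

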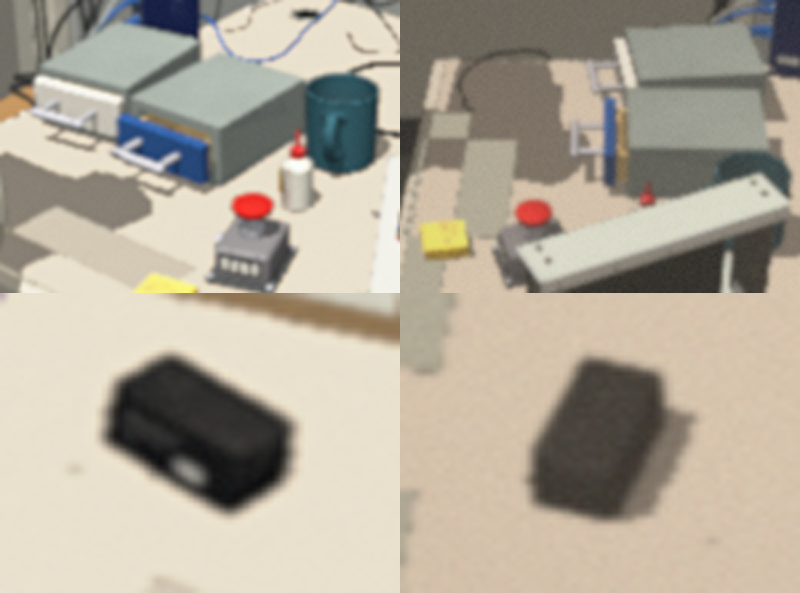

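The zoom shows the blue drawer open a little, with its bar from about (243,206) to (263,215) in scene and x=326, rows 176–187 in side. The bottle stands right beside the drawer's path, and the adapter is lying turned.

```bash
python3 - <<'E'
from h import *
import pickle
D=pickle.load(open("a.pkl","rb"));S,V=D["scene"][0],D["side"][0]
for n,p,q in [("barL",(243,206.2),(326,175.7)),("barR",(263,214.9),(326,187.4)),("adapter",(417,305),(289,321)),
  ]: print(n,tri([ray(S,p),ray(V,q)]))
# unit top edge near face, side view corners (crop 628,88)-(765,92) front/back left?, scene
c=lambda x,y:(260+(x-400)/2.667,130+y/2.667); s=lambda x,y:(200+x/2.667,150+y/2.667)
for n,p in [("frontL",(628,88)),("backL",(758,90)),("backR",(768,193)),("frontR",(632,184))]: print(n,onz(V,c(*p),75).round())
for n,p in [("frontL",(133,100)),("frontR",(218,132)),("backR",(303,83))]: print(n,onz(S,s(*p),75).round())
for n,p in [("flux",(296,190)),]: print(n,onz(S,s(*p),30).round())
print("flux tip",onz(V,c(648,190),94).round())
s=lambda x,y:(385+x/6.154,280+(y-293)/5.4545); c=lambda x,y:(257+(x-400)/6.154,295+(y-293)/5.4545)
for p in [(172,355),(292,422),(240,455),(115,385)]: print("adS",onz(S,s(*p),32).round())
for p in [(585,358),(662,375),(625,465),(540,450)]: print("adV",onz(V,c(*p),32).round())
E
```

```text
barL (array([515.83459022, 237.37798534,  43.93712289]), [0.8442767818960037, 0.8442767818960653])
barR (array([517.49337986, 163.61026539,  43.52169991]), [5.039884497947918, 5.039884497948021])
adapter (array([ 443.8825581 , -348.39561971,   16.60279947]), [0.6673164528389198, 0.6673164528390318])
frontL [580. 271.  75.]
backL [742. 272.  75.]
backR [736.  59.  75.]
frontR [584.  70.  75.]
frontL [574. 261.  75.]
frontR [571. 135.  75.]
backR [730. 135.  75.]
flux [585.  40.  30.]
flux tip [601.  34.  94.]
adS [ 463. -328.   32.]
adS [ 449. -381.   32.]
adS [ 420. -374.   32.]
adS [ 433. -319.   32.]
adV [ 437. -317.   32.]
adV [ 468. -326.   32.]
adV [ 458. -376.   32.]
adV [ 425. -369.   32.]
```

```bash
python3 -c "
import rig;print([ (k,getattr(rig,k)) for k in dir(rig) if 'grip' in k.lower() or 'depth' in k.lower()])"
python3 -m creep '[{"rz":0.168},{"rz":0.168},{"rz":0.168},{"rz":0.168},{"rz":0.168},{"rz":0.168},{"rz":0.168},{"rz":0.168},{"x":-41,"y":37},{"x":-41,"y":37},{"x":-41,"y":37},{"x":-41,"y":37},{"x":-41,"y":37},{"x":-41,"y":37},{"x":-41,"y":37},{"x":-41,"y":37},{"x":-41,"y":37},{"x":-41,"y":37}]'
python3 - <<'E'
from h import *
import pickle
s=sense();c=get_calibration("wrist");im=save("wrist","pics/c.png");pickle.dump((c,im),open("c.pkl","wb"))
print(s["eef_pos"],s["tcp_rot"],s["clock"])
E
```

```text
[('grip_depth', 18.700000000000003)]
[139.22337619 608.91952698 230.7408229 ] [-3.14053023e+00 -2.33572004e-05  2.91677897e+00] 0.15schema error: expected keys x, y, z, rx, ry, rz, hand
```

View pics/c.png

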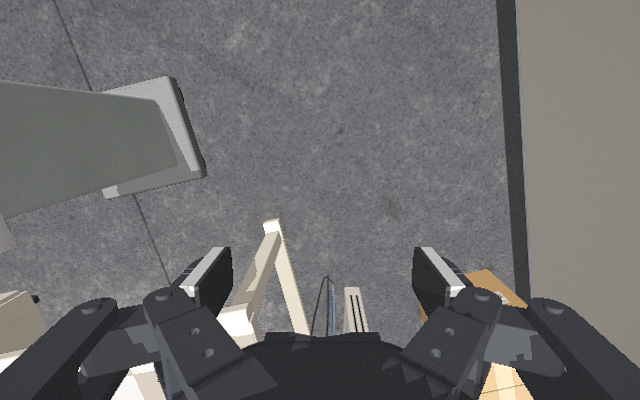

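The arm didn't move because every row needs all seven keys; the picture still shows floor.

```bash

python3 -m creep '[{"x":0,"y":0,"z":0,"rx":0,"ry":0,"rz":0.168,"hand":85},{"x":0,"y":0,"z":0,"rx":0,"ry":0,"rz":0.168,"hand":85},{"x":0,"y":0,"z":0,"rx":0,"ry":0,"rz":0.168,"hand":85},{"x":0,"y":0,"z":0,"rx":0,"ry":0,"rz":0.168,"hand":85},{"x":0,"y":0,"z":0,"rx":0,"ry":0,"rz":0.168,"hand":85},{"x":0,"y":0,"z":0,"rx":0,"ry":0,"rz":0.168,"hand":85},{"x":0,"y":0,"z":0,"rx":0,"ry":0,"rz":0.168,"hand":85},{"x":0,"y":0,"z":0,"rx":0,"ry":0,"rz":0.168,"hand":85},{"x":-41,"y":37,"z":0,"rx":0,"ry":0,"rz":0,"hand":85},{"x":-41,"y":37,"z":0,"rx":0,"ry":0,"rz":0,"hand":85},{"x":-41,"y":37,"z":0,"rx":0,"ry":0,"rz":0,"hand":85},{"x":-41,"y":37,"z":0,"rx":0,"ry":0,"rz":0,"hand":85},{"x":-41,"y":37,"z":0,"rx":0,"ry":0,"rz":0,"hand":85},{"x":-41,"y":37,"z":0,"rx":0,"ry":0,"rz":0,"hand":85},{"x":-41,"y":37,"z":0,"rx":0,"ry":0,"rz":0,"hand":85},{"x":-41,"y":37,"z":0,"rx":0,"ry":0,"rz":0,"hand":85},{"x":-41,"y":37,"z":0,"rx":0,"ry":0,"rz":0,"hand":85},{"x":-41,"y":37,"z":0,"rx":0,"ry":0,"rz":0,"hand":85},{"x":0,"y":0,"z":0,"rx":0,"ry":0,"rz":0,"hand":85}]'
python3 - <<'E'
from h import *
import pickle
s=sense();c=get_calibration("wrist");im=save("wrist","pics/d.png");pickle.dump((c,im),open("d.pkl","wb"))
print(s["eef_pos"],s["tcp_rot"],s["clock"])
for p in [(516,237,42),(516,164,42),(516,200,42)]: print(proj(c,p))
E
```

```text
clock: 2.58
eef_pos: [512.2, 197.4, 231.2]
tcp_rot: [3.141, 0.0, 1.569]
contact_force: [-0.3, -0.5, 0.0]
opening: 0.994
grasp_force: 0.0
[512.20109101 197.3732223  231.16860238] [3.14094081e+00 4.95490292e-04 1.56879483e+00] 2.575
(np.float64(325.5120313328342), np.float64(145.30152877959532))
(np.float64(325.39288077573696), np.float64(209.37232244469706))
(np.float64(325.44953272426625), np.float64(178.69401255400138))
```

View pics/d.png

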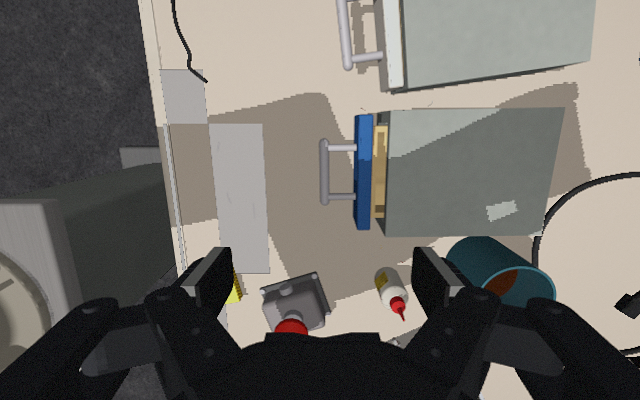

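The bar runs (325,140)–(324,204) and sits square to the tool. The drawer front is at col 356–372. The bottle is at (390,285) and the plunger at (291,326), both clear.

```bash
python3 - <<'E'
from h import *
import pickle
c,im=pickle.load(open("d.pkl","rb"))
A=pickle.load(open("a.pkl","rb"));V=A["side"][0];S=A["scene"][0]
for p in [(325,140),(324,204),(324.5,172)]: print(onz(c,p,42).round(1))
print(tri([ray(c,(324.5,172)),ray(V,(326,181.5))]),tri([ray(c,(324.5,172)),ray(S,(253,210.5))]))
print("front panel top z63",onz(c,(357,172),63).round(1),onz(c,(372,115),63).round(1),onz(c,(371,228),63).round(1))
print("unit edge z75",onz(c,(388,109),75).round(1),onz(c,(387,236),75).round(1),onz(c,(564,109),75).round(1))
print("flux",onz(c,(398,305),60).round(1),"plunger",onz(c,(291,326),80).round(1))
E
```

```text
[515.4 242.7  42. ]
[514.4 170.5  42. ]
[514.9 207.6  42. ]
(array([515.85044091, 207.63787628,  42.09842652]), [0.926773005435533, 0.9267730054358024]) (array([517.63735306, 204.37701677,  38.14931911]), [3.6828530891843467, 3.6828530891843965])
front panel top z63 [548.7 211.1  63. ] [562.  268.3  63. ] [566.  148.8  63. ]
unit edge z75 [575.  273.6  75. ] [581.3 144.2  75. ] [741.4 272.9  75. ]
flux [602.8  50.   60. ] plunger [476.5  36.4  80. ]
```

```bash

python3 -m creep '[{"x":9,"y":3,"z":26,"rx":0,"ry":0,"rz":0,"hand":28},{"x":0,"y":0,"z":26,"rx":0,"ry":0,"rz":0,"hand":28},{"x":0,"y":0,"z":26,"rx":0,"ry":0,"rz":0,"hand":28},{"x":0,"y":0,"z":26,"rx":0,"ry":0,"rz":0,"hand":28},{"x":0,"y":0,"z":26,"rx":0,"ry":0,"rz":0,"hand":28},{"x":0,"y":0,"z":0,"rx":0,"ry":0,"rz":0,"hand":28}]'
python3 - <<'E'
from h import *
import pickle
s=sense();c=get_calibration("wrist");im=save("wrist","pics/e.png");pickle.dump((c,im),open("e.pkl","wb"))
print(s["eef_pos"],s["tcp_rot"],s["clock"])
for p in [(515.5,242,42),(515.5,207,42),(515.5,172,42)]: print(proj(c,p))
E
```

```text
clock: 3.38
eef_pos: [510.9, 209.4, 99.7]
tcp_rot: [-3.138, 0.001, 1.574]
contact_force: [-0.2, 0.9, -0.2]
opening: 0.328
grasp_force: 0.0
[510.89155293 209.40900804  99.6923746 ] [-3.13765590e+00  1.33027174e-03  1.57403320e+00] 3.375
(np.float64(329.7403338337899), np.float64(171.7365599825441))
(np.float64(329.20091734000573), np.float64(220.97373169273106))
(np.float64(328.7098967466189), np.float64(266.1209528514232))
```

View pics/e.png

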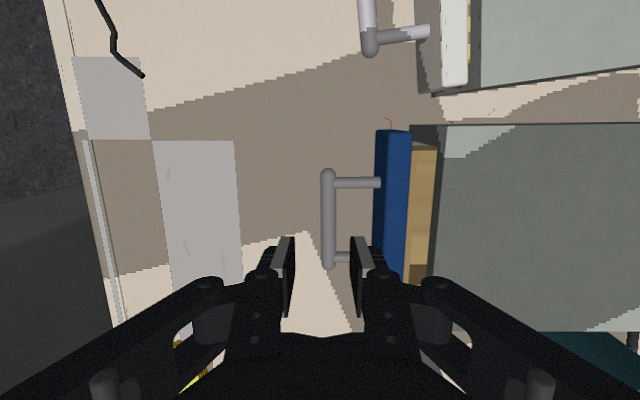

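The bar runs (328,172)–(329,266) as predicted, about 4 mm to the right of the finger middle. I'll correct for that and go down.

```bash

python3 -m creep '[{"x":-2,"y":4,"z":10,"rx":0,"ry":0,"rz":0,"hand":28},{"x":0,"y":0,"z":20,"rx":0,"ry":0,"rz":0,"hand":28},{"x":0,"y":0,"z":20,"rx":0,"ry":0,"rz":0,"hand":28},{"x":0,"y":0,"z":16,"rx":0,"ry":0,"rz":0,"hand":28},{"x":0,"y":0,"z":10,"rx":0,"ry":0,"rz":0,"hand":28},{"x":0,"y":0,"z":0,"rx":0,"ry":0,"rz":0,"hand":28}]'

```

```text
clock: 4.18
eef_pos: [516.9, 206.9, 24.8]
tcp_rot: [-3.141, 0.0, 1.573]
contact_force: [0.5, 0.4, -0.7]
opening: 0.327
grasp_force: 0.0
```

```bash

python3 -m creep '[{"x":0,"y":0,"z":0,"rx":0,"ry":0,"rz":0,"hand":0},{"x":0,"y":0,"z":0,"rx":0,"ry":0,"rz":0,"hand":0},{"x":0,"y":0,"z":0,"rx":0,"ry":0,"rz":0,"hand":0},{"x":0,"y":0,"z":0,"rx":0,"ry":0,"rz":0,"hand":0},{"x":0,"y":-15,"z":0,"rx":0,"ry":0,"rz":0,"hand":0},{"x":0,"y":-25,"z":0,"rx":0,"ry":0,"rz":0,"hand":0},{"x":0,"y":-25,"z":0,"rx":0,"ry":0,"rz":0,"hand":0},{"x":0,"y":-20,"z":0,"rx":0,"ry":0,"rz":0,"hand":0},{"x":0,"y":-10,"z":0,"rx":0,"ry":0,"rz":0,"hand":0},{"x":0,"y":0,"z":0,"rx":0,"ry":0,"rz":0,"hand":0}]' 40
```

```text
clock: 5.42
eef_pos: [420.5, 206.0, 25.7]
tcp_rot: [-3.14, 0.001, 1.574]
contact_force: [-1.1, -7.4, 8.2]
opening: 0.11
grasp_force: 40.8
```

Now I'll creep to the stop.

```bash

python3 -m creep '[{"x":0,"y":-4,"z":0,"rx":0,"ry":0,"rz":0,"hand":0},{"x":0,"y":-4,"z":0,"rx":0,"ry":0,"rz":0,"hand":0},{"x":0,"y":0,"z":0,"rx":0,"ry":0,"rz":0,"hand":0}]'
python3 -m creep '[{"x":0,"y":-3,"z":0,"rx":0,"ry":0,"rz":0,"hand":0},{"x":0,"y":0,"z":0,"rx":0,"ry":0,"rz":0,"hand":0}]'
python3 -m creep '[{"x":0,"y":-3,"z":0,"rx":0,"ry":0,"rz":0,"hand":0},{"x":0,"y":0,"z":0,"rx":0,"ry":0,"rz":0,"hand":0}]'
```

```text
clock: 5.8
eef_pos: [413.1, 205.9, 25.7]
tcp_rot: [-3.141, 0.001, 1.573]
contact_force: [-1.3, -7.7, 10.5]
opening: 0.111
grasp_force: 41.0
clock: 6.05
eef_pos: [411.2, 206.0, 25.7]
tcp_rot: [3.141, 0.001, 1.574]
contact_force: [3.1, -10.6, 6.7]
opening: 0.109
grasp_force: 40.7
clock: 6.3
eef_pos: [411.1, 206.1, 25.8]
tcp_rot: [3.135, 0.0, 1.575]
contact_force: [17.3, -16.7, -4.3]
opening: 0.112
grasp_force: 39.8
```

```bash

python3 -m creep '[{"x":0,"y":2,"z":0,"rx":0,"ry":0,"rz":0,"hand":28},{"x":0,"y":0,"z":0,"rx":0,"ry":0,"rz":0,"hand":28},{"x":0,"y":0,"z":0,"rx":0,"ry":0,"rz":0,"hand":28},{"x":0,"y":0,"z":-10,"rx":0,"ry":0,"rz":0,"hand":28},{"x":0,"y":0,"z":-20,"rx":0,"ry":0,"rz":0,"hand":28},{"x":0,"y":0,"z":-35,"rx":0,"ry":0,"rz":0,"hand":28},{"x":0,"y":10,"z":-45,"rx":0,"ry":0,"rz":0,"hand":85},{"x":0,"y":20,"z":-45,"rx":0,"ry":0,"rz":0,"hand":85},{"x":0,"y":20,"z":-45,"rx":0,"ry":0,"rz":0,"hand":85},{"x":0,"y":20,"z":-35,"rx":0,"ry":0,"rz":0,"hand":85},{"x":0,"y":0,"z":0,"rx":0,"ry":0,"rz":0,"hand":85},{"x":0,"y":0,"z":0,"rx":0,"ry":0,"rz":0,"hand":85}]'
python3 - <<'E'
from h import *
import pickle
s=sense();c=get_calibration("wrist");im=save("wrist","pics/f.png");pickle.dump((c,im),open("f.pkl","wb"))
print(s["eef_pos"],s["tcp_rot"],s["clock"])
E
```

```text
clock: 7.8
eef_pos: [479.2, 206.7, 259.8]
tcp_rot: [-3.141, 0.0, 1.573]
contact_force: [0.1, -0.2, -1.1]
opening: 0.995
grasp_force: 0.0
[479.15715208 206.68451997 259.8467099 ] [-3.14051185e+00  3.55843481e-04  1.57273997e+00] 7.8
```

View pics/f.png

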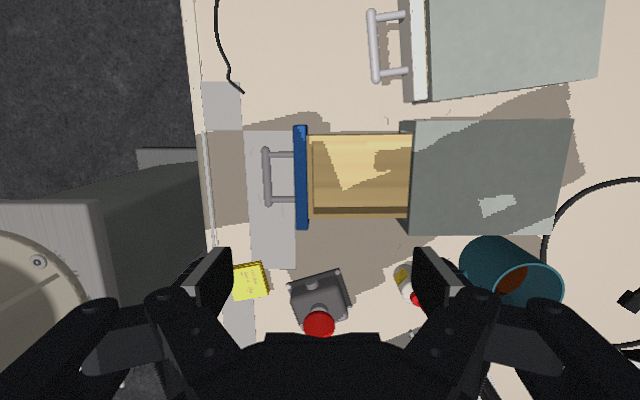

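The drawer is out. The bar is at col 266, the front panel at 294–308, the interior spans cols 309–410 and rows 133–218, and the plunger is at (319,323).

```bash
python3 - <<'E'
from h import *
import pickle
c,im=pickle.load(open("f.pkl","rb"))
print("bar",onz(c,(266,148),42).round(1),onz(c,(267,206),42).round(1))
print("panel inner top",onz(c,(308,130),63).round(1),onz(c,(308,225),63).round(1))
print("unit",onz(c,(411,120),75).round(1),onz(c,(408,235),75).round(1))
print("walls z53",onz(c,(350,133),53).round(1),onz(c,(350,218),53).round(1))
m=cv2.inRange(im,np.array([150,0,0]),np.array([255,70,70]))
k,l,st,ce=cv2.connectedComponentsWithStats(m)
for i in range(1,k):
    if st[i,4]>60: print(st[i],ce[i],onz(c,ce[i],78).round(1))
# plunger height: wrist d + f + scene/side blob centroids
cd,imd=pickle.load(open("d.pkl","rb"));A=pickle.load(open("a.pkl","rb"))
p=(319,323)
print(tri([ray(c,p),ray(A["scene"][0],(294.1,227.25)),ray(A["side"][0],(310.2,209.8))]))
E
```

```text
bar [412.1 240.7  42. ] [410. 169.  42.]
panel inner top [463.2 262.4  63. ] [462.1 151.5  63. ]
unit [572.3 273.2  75. ] [579.3 143.8  75. ]
walls z53 [510.5 258.9  53. ] [513.2 157.1  53. ]
[306 314  27  23 349] [318.81661891 326.35816619] [475.3  21.4  78. ]
(array([475.79059677,  19.0067679 ,  69.48884319]), [0.7589463230895084, 1.1716280532294754, 0.7971312589498106])
```

```bash

python3 -m creep '[{"x":-40,"y":-3,"z":0,"rx":0,"ry":0,"rz":0,"hand":75},{"x":-50,"y":-3,"z":0,"rx":0,"ry":0,"rz":0,"hand":75},{"x":-50,"y":-3,"z":0,"rx":0,"ry":0,"rz":0,"hand":75},{"x":-50,"y":-3,"z":0,"rx":0,"ry":0,"rz":0,"hand":75},{"x":-50,"y":-3,"z":0,"rx":0,"ry":0,"rz":0,"hand":75},{"x":-50,"y":-3,"z":0,"rx":0,"ry":0,"rz":0,"hand":75},{"x":-50,"y":-3,"z":0,"rx":0,"ry":0,"rz":0,"hand":75},{"x":-50,"y":-3,"z":0,"rx":0,"ry":0,"rz":0,"hand":75},{"x":-50,"y":-3,"z":0,"rx":0,"ry":0,"rz":0,"hand":75},{"x":-50,"y":-3,"z":0,"rx":0,"ry":0,"rz":0,"hand":75},{"x":-40,"y":-3,"z":0,"rx":0,"ry":0,"rz":0,"hand":75},{"x":-25,"y":-2,"z":10,"rx":0,"ry":0,"rz":0,"hand":75},{"x":0,"y":0,"z":20,"rx":0,"ry":0,"rz":0.115,"hand":75},{"x":0,"y":0,"z":20,"rx":0,"ry":0,"rz":0.11,"hand":75},{"x":0,"y":0,"z":0,"rx":0,"ry":0,"rz":0,"hand":75},{"x":0,"y":0,"z":0,"rx":0,"ry":0,"rz":0,"hand":75}]'
python3 - <<'E'
from h import *
import pickle
s=sense();c=get_calibration("wrist");im=save("wrist","pics/g.png");pickle.dump((c,im),open("g.pkl","wb"))
print(s["eef_pos"],s["tcp_rot"],s["clock"],proj(c,(444,-348,32)))
E
```

```text
clock: 9.85
eef_pos: [446.2, -347.8, 210.4]
tcp_rot: [-3.141, -0.0, 1.351]
contact_force: [0.7, -0.5, -0.2]
opening: 0.875
grasp_force: 0.0
[ 446.1581431  -347.75414793  210.35939135] [-3.14105048e+00 -2.91891318e-04  1.35051856e+00] 9.85 (np.float64(320.3858170828523), np.float64(183.63786122147403))
```

View pics/g.png

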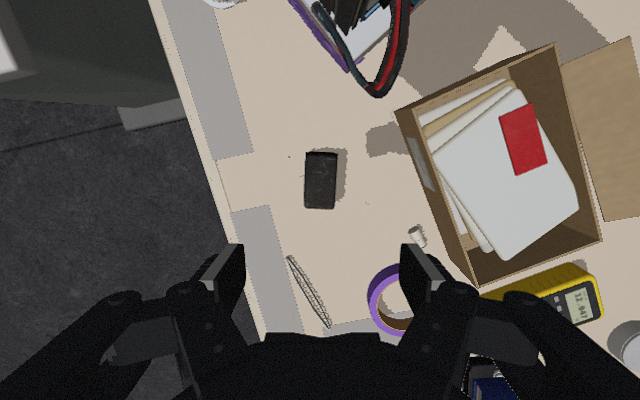

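The adapter is at about (321,180), almost aligned with the tool. The carton's nearest edge is at col 397 or more, so it's clear of the fingers.

```bash
python3 - <<'E'
from h import *
import pickle
c,im=pickle.load(open("g.pkl","rb"));A=pickle.load(open("a.pkl","rb"))
m=cv2.inRange(im[140:225,290:350],np.array([0]*3),np.array([75]*3))
k,l,st,ce=cv2.connectedComponentsWithStats(m); i=1+np.argmax(st[1:,4])
cn,_=cv2.findContours((l==i).astype(np.uint8),cv2.RETR_EXTERNAL,2)
r=cv2.minAreaRect(cn[0]); bx=cv2.boxPoints(r)+[290,140]; print(st[i],r)
W=np.array([onz(c,p,32) for p in bx]); print(W.round(1), W.mean(0).round(1),[np.linalg.norm(W[j]-W[j-1]).round(1) for j in range(4)])
for j in range(2): d=W[j+1]-W[j]; print(np.arctan2(d[1],d[0]))
u=bx.mean(0)
print(tri([ray(c,u),ray(A["scene"][0],(417,304)),ray(A["side"][0],(289,321))]))
print("carton corner",onz(c,(397,110),70).round(),onz(c,(475,285),70).round())
E
```

```text
[  14   11   34   58 1742] ((29.72930908203125, 39.601722717285156), (31.59244728088379, 56.54930877685547), 3.3664605617523193)
[[ 418.5 -369.4   32. ]
 [ 436.6 -309.6   32. ]
 [ 468.8 -318.8   32. ]
 [ 452.4 -379.2   32. ]] [ 444.1 -344.2   32. ] [np.float64(35.3), np.float64(62.5), np.float64(33.5), np.float64(62.6)]
1.2776542505620305
-0.27770085993242616
(array([ 444.14710184, -347.43089987,   17.3622074 ]), [1.3352425741820346, 1.1429537136525272, 0.5904144522410416])
carton corner [ 528. -289.   70.] [ 581. -482.   70.]
```

```bash

python3 -m creep '[{"x":2,"y":-2.5,"z":20,"rx":0,"ry":0,"rz":0.05,"hand":60},{"x":0,"y":0,"z":35,"rx":0,"ry":0,"rz":0,"hand":60},{"x":0,"y":0,"z":40,"rx":0,"ry":0,"rz":0,"hand":60},{"x":0,"y":0,"z":40,"rx":0,"ry":0,"rz":0,"hand":60},{"x":0,"y":0,"z":30,"rx":0,"ry":0,"rz":0,"hand":60},{"x":0,"y":0,"z":20,"rx":0,"ry":0,"rz":0,"hand":60},{"x":0,"y":0,"z":12,"rx":0,"ry":0,"rz":0,"hand":60},{"x":0,"y":0,"z":8,"rx":0,"ry":0,"rz":0,"hand":60},{"x":0,"y":0,"z":0,"rx":0,"ry":0,"rz":0,"hand":60},{"x":0,"y":0,"z":0,"rx":0,"ry":0,"rz":0,"hand":60}]'
```

```text
clock: 11.15
eef_pos: [444.7, -345.9, 6.0]
tcp_rot: [3.141, 0.0, 1.298]
contact_force: [0.2, -0.9, -0.2]
opening: 0.702
grasp_force: 0.0
```

```bash

python3 -m creep '[{"x":0,"y":0,"z":1,"rx":0,"ry":0,"rz":0,"hand":20},{"x":0,"y":0,"z":0,"rx":0,"ry":0,"rz":0,"hand":20},{"x":0,"y":0,"z":0,"rx":0,"ry":0,"rz":0,"hand":20},{"x":0,"y":0,"z":0,"rx":0,"ry":0,"rz":0,"hand":20},{"x":0,"y":0,"z":0,"rx":0,"ry":0,"rz":0,"hand":20}]' 40
python3 -m creep '[{"x":0,"y":0,"z":-10,"rx":0,"ry":0,"rz":0,"hand":20},{"x":0,"y":0,"z":-25,"rx":0,"ry":0,"rz":0,"hand":20},{"x":0,"y":0,"z":-40,"rx":0,"ry":0,"rz":0,"hand":20},{"x":0,"y":0,"z":-45,"rx":0,"ry":0,"rz":0,"hand":20},{"x":0,"y":0,"z":-45,"rx":0,"ry":0,"rz":0,"hand":20},{"x":0,"y":0,"z":-45,"rx":0,"ry":0,"rz":0,"hand":20},{"x":0,"y":0,"z":-35,"rx":0,"ry":0,"rz":0,"hand":20},{"x":0,"y":0,"z":-20,"rx":0,"ry":0,"rz":-0.13,"hand":20},{"x":0,"y":0,"z":0,"rx":0,"ry":0,"rz":-0.145,"hand":20},{"x":0,"y":0,"z":0,"rx":0,"ry":0,"rz":0,"hand":20}]'
```

```text
clock: 11.78
eef_pos: [444.6, -345.9, 4.8]
tcp_rot: [3.141, 0.0, 1.298]
contact_force: [-0.0, 1.5, 6.2]
opening: 0.409
grasp_force: 41.0
clock: 13.02
eef_pos: [443.9, -345.3, 269.6]
tcp_rot: [-3.142, -0.0, 1.572]
contact_force: [0.1, -1.1, -3.1]
opening: 0.413
grasp_force: 40.5
```

```bash

python3 -m creep '[{"x":25,"y":6,"z":0,"rx":0,"ry":0,"rz":0,"hand":20},{"x":46,"y":6,"z":0,"rx":0,"ry":0,"rz":0,"hand":20},{"x":50,"y":6,"z":0,"rx":0,"ry":0,"rz":0,"hand":20},{"x":50,"y":6,"z":0,"rx":0,"ry":0,"rz":0,"hand":20},{"x":50,"y":6,"z":0,"rx":0,"ry":0,"rz":0,"hand":20},{"x":50,"y":6,"z":0,"rx":0,"ry":0,"rz":0,"hand":20},{"x":50,"y":6,"z":0,"rx":0,"ry":0,"rz":0,"hand":20},{"x":50,"y":6,"z":0,"rx":0,"ry":0,"rz":0,"hand":20},{"x":50,"y":6,"z":0,"rx":0,"ry":0,"rz":0,"hand":20},{"x":46,"y":6,"z":0,"rx":0,"ry":0,"rz":0,"hand":20},{"x":40,"y":6,"z":0,"rx":0,"ry":0,"rz":0,"hand":20},{"x":30,"y":6,"z":20,"rx":0,"ry":0,"rz":0,"hand":20},{"x":15,"y":1,"z":40,"rx":0,"ry":0,"rz":0,"hand":20},{"x":0,"y":0,"z":40,"rx":0,"ry":0,"rz":0,"hand":20},{"x":0,"y":0,"z":30,"rx":0,"ry":0,"rz":0,"hand":20},{"x":0,"y":0,"z":0,"rx":0,"ry":0,"rz":0,"hand":20},{"x":0,"y":0,"z":0,"rx":0,"ry":0,"rz":0,"hand":20}]'
python3 - <<'E'
from h import *
import pickle
s=sense();c=get_calibration("wrist");im=save("wrist","pics/i.png");pickle.dump((c,im),open("i.pkl","wb"))
print(s["eef_pos"],s["tcp_rot"],s["clock"])
E
```

```text
clock: 15.15
eef_pos: [516.6, 206.7, 140.2]
tcp_rot: [3.141, -0.0, 1.571]
contact_force: [-0.6, 0.1, -2.1]
opening: 0.413
grasp_force: 40.6
[516.63557038 206.66938455 140.23081802] [ 3.14085996e+00 -2.60424214e-04  1.57124894e+00] 15.15
```

View pics/i.png

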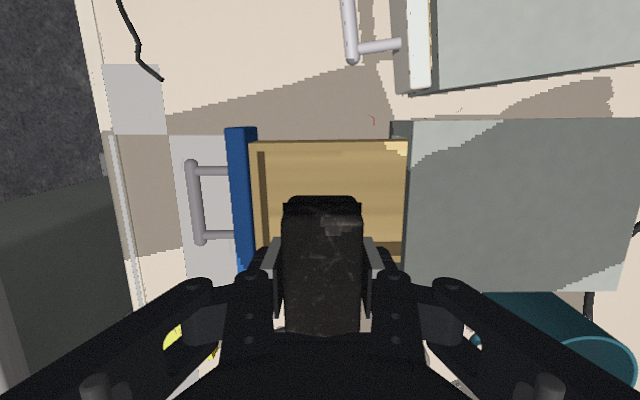

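The adapter is held square above the drawer. The panel's inner edge is at col 258, the unit edge at col 409, and the far wall at row 141–150.

```bash
python3 - <<'E'
from h import *
import pickle
c,im=pickle.load(open("i.pkl","rb"))
print("panel",onz(c,(257,132),63).round(1),"unit",onz(c,(410,121),75).round(1),onz(c,(404,285),75).round(1))
print("far wall outer/inner top z53",onz(c,(340,141),53).round(1),onz(c,(340,150),53).round(1),"bar",onz(c,(194,165),42).round(1),onz(c,(201,240),42).round(1))
E
python3 -m creep '[{"x":0,"y":0,"z":20,"rx":0,"ry":0,"rz":0,"hand":20},{"x":0,"y":0,"z":30,"rx":0,"ry":0,"rz":0,"hand":20},{"x":0,"y":0,"z":20,"rx":0,"ry":0,"rz":0,"hand":20},{"x":0,"y":0,"z":15,"rx":0,"ry":0,"rz":0,"hand":20},{"x":0,"y":0,"z":0,"rx":0,"ry":0,"rz":0,"hand":20},{"x":0,"y":0,"z":0,"rx":0,"ry":0,"rz":0,"hand":20}]'
```

```text
panel [470.  264.6  63. ] unit [575.2 272.3  75. ] [580.1 149.5  75. ]
far wall outer/inner top z53 [530.  257.8  53. ] [530.1 251.   53. ] bar [413.5 237.9  42. ] [412.4 173.1  42. ]
clock: 15.95
eef_pos: [516.9, 206.8, 55.3]
tcp_rot: [3.14, -0.001, 1.573]
contact_force: [-0.4, 0.1, -1.9]
opening: 0.41
grasp_force: 40.7
```

```bash

python3 -m creep '[{"x":0,"y":2,"z":12,"rx":0,"ry":0,"rz":0,"hand":20},{"x":0,"y":0,"z":9,"rx":0,"ry":0,"rz":0,"hand":20},{"x":0,"y":0,"z":3,"rx":0,"ry":0,"rz":0,"hand":20},{"x":0,"y":0,"z":0,"rx":0,"ry":0,"rz":0,"hand":20}]'
python3 -m creep '[{"x":0,"y":0,"z":2,"rx":0,"ry":0,"rz":0,"hand":20},{"x":0,"y":0,"z":1,"rx":0,"ry":0,"rz":0,"hand":20},{"x":0,"y":0,"z":0,"rx":0,"ry":0,"rz":0,"hand":20}]'
```

```text
clock: 16.45
eef_pos: [517.9, 206.4, 29.9]
tcp_rot: [-3.141, 0.0, 1.573]
contact_force: [0.2, 0.5, -1.9]
opening: 0.412
grasp_force: 40.8
clock: 16.82
eef_pos: [518.1, 206.5, 27.3]
tcp_rot: [3.142, -0.0, 1.573]
contact_force: [0.4, 0.0, -2.6]
opening: 0.416
grasp_force: 40.8
```

```bash

python3 -m creep '[{"x":0,"y":0,"z":1,"rx":0,"ry":0,"rz":0,"hand":20},{"x":0,"y":0,"z":0,"rx":0,"ry":0,"rz":0,"hand":20}]'
python3 -m creep '[{"x":0,"y":0,"z":1,"rx":0,"ry":0,"rz":0,"hand":20},{"x":0,"y":0,"z":0,"rx":0,"ry":0,"rz":0,"hand":20}]'
```

```text
clock: 17.08
eef_pos: [518.6, 206.6, 26.8]
tcp_rot: [3.141, -0.0, 1.573]
contact_force: [0.3, -1.4, 3.7]
opening: 0.41
grasp_force: 41.4
clock: 17.32
eef_pos: [519.6, 206.7, 26.8]
tcp_rot: [3.139, -0.0, 1.573]
contact_force: [-0.3, -3.1, 13.2]
opening: 0.413
grasp_force: 42.7
```

```bash

python3 -m creep '[{"x":0,"y":0,"z":-1.5,"rx":0,"ry":0,"rz":0,"hand":33},{"x":0,"y":0,"z":0,"rx":0,"ry":0,"rz":0,"hand":37},{"x":0,"y":0,"z":0,"rx":0,"ry":0,"rz":0,"hand":42},{"x":0,"y":0,"z":0,"rx":0,"ry":0,"rz":0,"hand":48},{"x":0,"y":0,"z":0,"rx":0,"ry":0,"rz":0,"hand":52},{"x":0,"y":0,"z":0,"rx":0,"ry":0,"rz":0,"hand":52},{"x":0,"y":0,"z":-8,"rx":0,"ry":0,"rz":0,"hand":52},{"x":0,"y":0,"z":-15,"rx":0,"ry":0,"rz":0,"hand":52},{"x":0,"y":0,"z":-25,"rx":0,"ry":0,"rz":0,"hand":52},{"x":0,"y":0,"z":-35,"rx":0,"ry":0,"rz":0,"hand":52},{"x":0,"y":0,"z":-40,"rx":0,"ry":0,"rz":0,"hand":52},{"x":0,"y":0,"z":-40,"rx":0,"ry":0,"rz":0,"hand":20},{"x":0,"y":0,"z":-10,"rx":0,"ry":0,"rz":0,"hand":0},{"x":0,"y":0,"z":0,"rx":0,"ry":0,"rz":0,"hand":0},{"x":0,"y":0,"z":0,"rx":0,"ry":0,"rz":0,"hand":0}]'
python3 - <<'E'
from h import *
import pickle
s=sense();c=get_calibration("wrist");im=save("wrist","pics/j.png");pickle.dump((c,im),open("j.pkl","wb"))
print(s["eef_pos"],s["clock"],s["opening"])
# blue panel outline, dark adapter blob in the drawer window
m=cv2.inRange(im,np.array([0,30,90]),np.array([60,110,200]))
k,l,st,ce=cv2.connectedComponentsWithStats(m); i=1+np.argmax(st[1:,4]);b=st[i];print("blue",b)
print("panel inner",onz(c,(b[0]+b[2],b[1]+b[3]/2),63).round(1))
m=cv2.inRange(im,np.array([0]*3),np.array([70]*3)); m[270:]=0;m[:,:b[0]+b[2]]=0;m[:,410:]=0
k,l,st,ce=cv2.connectedComponentsWithStats(m)
for i in range(1,k):
    if st[i,4]>200:
        cn,_=cv2.findContours((l==i).astype(np.uint8),0,2);r=cv2.minAreaRect(cn[0]);W=np.array([onz(c,p,54) for p in cv2.boxPoints(r)])
        print(st[i],r,W.mean(0).round(1),W.round(0)[:,:2].tolist())
E
```

```text
clock: 19.2
eef_pos: [517.3, 206.2, 198.6]
tcp_rot: [-3.14, 0.001, 1.573]
contact_force: [-1.0, 0.2, -0.2]
opening: 0.001
grasp_force: 0.0
[517.29777283 206.21167347 198.60525812] 19.2 0.0008699788536133341
blue [ 246  125   22  125 1746]
panel inner [465.5 210.4  63. ]
[ 306  156   35   63 2161] ((323.0, 187.0), (62.0, 34.0), 90.0) [517.8 208.2  54. ] [[501.0, 239.0], [534.0, 239.0], [535.0, 177.0], [501.0, 177.0]]
[378 167  13  88 206] ((383.7771301269531, 210.32736206054688), (8.683976173400879, 87.08940887451172), 3.0664854049682617) [578.7 183.6  54. ] [[574.0, 138.0], [574.0, 229.0], [583.0, 229.0], [583.0, 138.0]]
[318 236   9  34 283] ((322.0, 252.5), (33.0, 8.0), 90.0) [517.  139.1  54. ] [[513.0, 158.0], [521.0, 158.0], [521.0, 120.0], [513.0, 120.0]]
[290 246  22  24 351] ((300.5, 257.5), (23.0, 21.0), 90.0) [494.5 133.4  54. ] [[484.0, 147.0], [506.0, 147.0], [505.0, 120.0], [483.0, 120.0]]
[333 246  22  24 357] ((343.5, 257.5), (23.0, 21.0), 90.0) [539.5 133.6  54. ] [[528.0, 147.0], [550.0, 147.0], [551.0, 121.0], [529.0, 120.0]]
```

The adapter lies flat at (518,208), 62 × 34 mm. Next I'll check from the earlier viewpoint whether setting it down moved the drawer.

```bash

python3 -m creep '[{"x":0,"y":-19,"z":-30,"rx":0,"ry":0,"rz":0,"hand":0},{"x":0,"y":-19,"z":-31,"rx":0,"ry":0,"rz":0,"hand":0},{"x":0,"y":0,"z":0,"rx":0,"ry":0,"rz":0,"hand":0},{"x":0,"y":0,"z":0,"rx":0,"ry":0,"rz":0,"hand":0},{"x":0,"y":0,"z":0,"rx":0,"ry":0,"rz":0,"hand":0}]'
python3 - <<'E'
from h import *
import pickle
c,im=get_calibration("wrist"),save("wrist","pics/k.png");pickle.dump((c,im),open("k.pkl","wb"))
c0,im0=pickle.load(open("f.pkl","rb"))
g=lambda i,b:cv2.cvtColor(i,cv2.COLOR_RGB2GRAY).astype(np.float32)[b[1]:b[3],b[0]:b[2]]
for n,b in [("bar+panel",(255,115,306,240)),("unit",(400,110,580,245)),("white",(365,5,440,105)),("plunger",(285,265,350,335))]:
    A,B=g(im0,b),g(im,b);print(n,cv2.phaseCorrelate(A,B,cv2.createHanningWindow(A.shape[::-1],cv2.CV_32F)))
print(proj(c,(411,207,42)),proj(c0,(411,207,42)),proj(c,(577,207,75)),proj(c0,(577,207,75)))
def blueedges(i):
    m=cv2.inRange(i,np.array([0,30,90]),np.array([60,110,200])); k,l,st,ce=cv2.connectedComponentsWithStats(m); j=1+np.argmax(st[1:,4]); return st[j],ce[j]
print(blueedges(im0),blueedges(im))
m=cv2.inRange(im,np.array([150,0,0]),np.array([255,70,70]))
k,l,st,ce=cv2.connectedComponentsWithStats(m)
for i in range(1,k):
    if st[i,4]>60: print(st[i],ce[i],onz(c,ce[i],76).round(1))
E
```

```text
clock: 19.88
eef_pos: [479.9, 206.2, 259.3]
tcp_rot: [-3.14, 0.001, 1.573]
contact_force: [-0.3, 0.5, -0.4]
opening: 0.001
grasp_force: 0.0
bar+panel ((0.6046249485786994, 0.1578483902262917), 0.8734817797342936)
unit ((0.252684326955233, 0.021317493434636958), 0.9720741411687905)
white ((0.21420301857583723, -0.9115275905370623), 0.9343991190592448)
plunger ((-13.447537220131174, 13.14774519180295), 0.006711212573228059)
(np.float64(265.8801273010266), np.float64(175.56684017753935)) (np.float64(266.4090044094423), np.float64(176.0187661415115)) (np.float64(410.0739857425969), np.float64(181.32118471403643)) (np.float64(410.3802759766512), np.float64(181.77878883872617))
(array([ 293,  125,   15,  105, 1196], dtype=int32), array([300.0451505 , 176.87374582])) (array([ 294,  124,   15,  105, 1189], dtype=int32), array([300.80067283, 176.99747687]))
[317 318  11  19 171] [322.         327.60233918] [479.8  17.7  76. ]
```

The drawer crept in by about 0.5 mm, so I'll give it a short re-pull to put it firmly at the stop.

```bash

python3 -m creep '[{"x":0,"y":-20,"z":20,"rx":0,"ry":0,"rz":0,"hand":28},{"x":0,"y":-30,"z":40,"rx":0,"ry":0,"rz":0,"hand":28},{"x":0,"y":-18,"z":40,"rx":0,"ry":0,"rz":0,"hand":28},{"x":0,"y":0,"z":30,"rx":0,"ry":0,"rz":0,"hand":28},{"x":0,"y":0,"z":30,"rx":0,"ry":0,"rz":0,"hand":28},{"x":0,"y":0,"z":0,"rx":0,"ry":0,"rz":0,"hand":28},{"x":0,"y":0,"z":0,"rx":0,"ry":0,"rz":0,"hand":28}]'
```

```text
clock: 20.8
eef_pos: [412.6, 206.5, 101.2]
tcp_rot: [3.142, -0.0, 1.573]
contact_force: [0.1, 0.5, 0.7]
opening: 0.327
grasp_force: 0.0
```

```bash

python3 -m creep '[{"x":0,"y":-1,"z":25,"rx":0,"ry":0,"rz":0,"hand":28},{"x":0,"y":0,"z":25,"rx":0,"ry":0,"rz":0,"hand":28},{"x":0,"y":0,"z":17,"rx":0,"ry":0,"rz":0,"hand":28},{"x":0,"y":0,"z":9,"rx":0,"ry":0,"rz":0,"hand":28},{"x":0,"y":0,"z":0,"rx":0,"ry":0,"rz":0,"hand":28},{"x":0,"y":0,"z":0,"rx":0,"ry":0,"rz":0,"hand":0},{"x":0,"y":0,"z":0,"rx":0,"ry":0,"rz":0,"hand":0},{"x":0,"y":0,"z":0,"rx":0,"ry":0,"rz":0,"hand":0},{"x":0,"y":-2,"z":0,"rx":0,"ry":0,"rz":0,"hand":0},{"x":0,"y":-2,"z":0,"rx":0,"ry":0,"rz":0,"hand":0},{"x":0,"y":0,"z":0,"rx":0,"ry":0,"rz":0,"hand":0}]'
```

```text
clock: 22.18
eef_pos: [411.2, 206.8, 25.8]
tcp_rot: [3.134, -0.002, 1.574]
contact_force: [15.1, -8.7, -5.7]
opening: 0.112
grasp_force: 39.1
```

```bash

python3 -m creep '[{"x":0,"y":1,"z":0,"rx":0,"ry":0,"rz":0,"hand":28},{"x":0,"y":0,"z":0,"rx":0,"ry":0,"rz":0,"hand":28},{"x":0,"y":0,"z":0,"rx":0,"ry":0,"rz":0,"hand":28},{"x":0,"y":0,"z":-10,"rx":0,"ry":0,"rz":0,"hand":28},{"x":0,"y":0,"z":-25,"rx":0,"ry":0,"rz":0,"hand":28},{"x":0,"y":0,"z":-45,"rx":0,"ry":0,"rz":0,"hand":28},{"x":0,"y":0,"z":-45,"rx":0,"ry":0,"rz":0,"hand":28},{"x":0,"y":0,"z":-25,"rx":0,"ry":0,"rz":0,"hand":0},{"x":-20,"y":15,"z":0,"rx":0,"ry":0,"rz":0,"hand":0},{"x":-35,"y":15,"z":0,"rx":0,"ry":0,"rz":0,"hand":0},{"x":-35,"y":15,"z":0,"rx":0,"ry":0,"rz":0,"hand":0},{"x":-30,"y":10,"z":0,"rx":0,"ry":0,"rz":0,"hand":0},{"x":0,"y":0,"z":0,"rx":0,"ry":0,"rz":0,"hand":0},{"x":0,"y":0,"z":0,"rx":0,"ry":0,"rz":0,"hand":0}]'
python3 - <<'E'
from h import *
import pickle
s=sense();c,im=get_calibration("wrist"),save("wrist","pics/l.png");pickle.dump((c,im),open("l.pkl","wb"))
cs,ims=get_calibration("scene"),save("scene","pics/l_s.png");cv,imv=get_calibration("side"),save("side","pics/l_v.png")
print(s["eef_pos"],s["clock"])
A=pickle.load(open("a.pkl","rb"))
for n,i in (("w",im),("scene",ims),("side",imv),("scene0",A["scene"][1]),("side0",A["side"][1])):
    m=cv2.inRange(i,np.array([130,0,0]),np.array([255,80,80])); k,l,st,ce=cv2.connectedComponentsWithStats(m)
    print(n,[(st[j].tolist(),ce[j].round(1).tolist()) for j in range(1,k) if st[j,4]>25])
for z in (70,76,80): print(z,proj(cs,(476,19,z)),proj(cv,(476,19,z)),proj(c,(476,19,z)))
E
```

```text
clock: 23.92
eef_pos: [463.0, 86.8, 175.1]
tcp_rot: [-3.142, -0.0, 1.572]
contact_force: [0.5, -0.5, 0.4]
opening: 0.0
grasp_force: 0.0
[463.03572873  86.76511425 175.08026533] 23.925
w [([469, 229, 18, 17, 194], [476.7, 236.0])]
scene [([441, 204, 13, 7, 47], [446.7, 207.1]), ([287, 223, 15, 9, 114], [294.2, 226.8]), ([439, 241, 22, 9, 112], [449.4, 245.0]), ([527, 352, 47, 15, 337], [549.0, 359.0])]
side [([304, 207, 12, 7, 62], [309.4, 210.1]), ([553, 252, 7, 5, 31], [555.9, 253.7]), ([364, 297, 15, 19, 183], [371.1, 306.3])]
scene0 [([441, 204, 13, 7, 54], [446.8, 207.1]), ([288, 223, 14, 10, 104], [294.2, 227.3]), ([439, 241, 22, 9, 115], [449.4, 244.9]), ([527, 352, 47, 15, 339], [549.0, 359.0])]
side0 [([304, 206, 12, 9, 85], [309.8, 209.9]), ([553, 252, 7, 4, 28], [556.0, 253.5]), ([364, 297, 15, 19, 186], [371.2, 306.4])]
70 (np.float64(293.71142924282475), np.float64(226.94918573516244)) (np.float64(310.33166025527555), np.float64(209.92972597746635)) (np.float64(336.23344432561265), np.float64(272.0538807628004))
76 (np.float64(293.717406837383), np.float64(224.95458098526626)) (np.float64(310.30458663260043), np.float64(208.31726633892245)) (np.float64(336.5440901990494), np.float64(275.3383957146434))
80 (np.float64(293.72146477121146), np.float64(223.61951337196882)) (np.float64(310.28645734294776), np.float64(207.23783316411385)) (np.float64(336.75880448508167), np.float64(277.6084941466704))
```

```bash

python3 -m creep '[{"x":-30,"y":7,"z":0,"rx":0,"ry":0,"rz":0,"hand":0},{"x":-30,"y":6,"z":10,"rx":0,"ry":0,"rz":0,"hand":0},{"x":-7,"y":1,"z":25,"rx":0,"ry":0,"rz":0,"hand":0},{"x":0,"y":0,"z":30,"rx":0,"ry":0,"rz":0,"hand":0},{"x":0,"y":0,"z":15,"rx":0,"ry":0,"rz":0,"hand":0},{"x":0,"y":0,"z":0,"rx":0,"ry":0,"rz":0,"hand":0},{"x":0,"y":0,"z":0,"rx":0,"ry":0,"rz":0,"hand":0}]'
python3 -m creep '[{"x":0,"y":0,"z":8,"rx":0,"ry":0,"rz":0,"hand":0},{"x":0,"y":0,"z":6,"rx":0,"ry":0,"rz":0,"hand":0},{"x":0,"y":0,"z":4,"rx":0,"ry":0,"rz":0,"hand":0},{"x":0,"y":0,"z":0,"rx":0,"ry":0,"rz":0,"hand":0}]'
```

```text
clock: 24.95
eef_pos: [478.1, 19.8, 95.6]
tcp_rot: [3.141, -0.0, 1.573]
contact_force: [-0.2, -0.3, 0.0]
opening: 0.003
grasp_force: 0.0
clock: 25.45
eef_pos: [477.7, 19.5, 76.7]
tcp_rot: [3.142, -0.0, 1.573]
contact_force: [-0.7, 0.9, 2.8]
opening: -0.005
grasp_force: 1.4
```

```bash

python3 -m creep '[{"x":0,"y":0,"z":4,"rx":0,"ry":0,"rz":0,"hand":0},{"x":0,"y":0,"z":3,"rx":0,"ry":0,"rz":0,"hand":0},{"x":0,"y":0,"z":0,"rx":0,"ry":0,"rz":0,"hand":0}]'
python3 -m creep '[{"x":0,"y":0,"z":2,"rx":0,"ry":0,"rz":0,"hand":0},{"x":0,"y":0,"z":1,"rx":0,"ry":0,"rz":0,"hand":0},{"x":0,"y":0,"z":0,"rx":0,"ry":0,"rz":0,"hand":0}]'
python3 -m creep '[{"x":0,"y":0,"z":1,"rx":0,"ry":0,"rz":0,"hand":0},{"x":0,"y":0,"z":1,"rx":0,"ry":0,"rz":0,"hand":0},{"x":0,"y":0,"z":0,"rx":0,"ry":0,"rz":0,"hand":0}]'
```

```text
clock: 25.82
eef_pos: [477.7, 19.5, 69.7]
tcp_rot: [3.141, -0.0, 1.573]
contact_force: [-0.1, 1.0, 5.9]
opening: -0.002
grasp_force: 2.8
clock: 26.2
eef_pos: [477.8, 19.5, 67.6]
tcp_rot: [3.141, -0.0, 1.573]
contact_force: [-4.3, 0.7, 15.9]
opening: 0.003
grasp_force: 8.4
clock: 26.58
eef_pos: [478.0, 19.5, 67.1]
tcp_rot: [3.141, -0.0, 1.573]
contact_force: [-9.8, 0.1, 41.6]
opening: -0.0
grasp_force: 21.0
```

It's on its stop (force rising with no travel). Now I'll release, back off and verify.

```bash

python3 -m creep '[{"x":0,"y":0,"z":-4,"rx":0,"ry":0,"rz":0,"hand":0},{"x":0,"y":0,"z":-8,"rx":0,"ry":0,"rz":0,"hand":0},{"x":0,"y":0,"z":-15,"rx":0,"ry":0,"rz":0,"hand":0},{"x":0,"y":0,"z":-40,"rx":0,"ry":0,"rz":0,"hand":0},{"x":0,"y":0,"z":-45,"rx":0,"ry":0,"rz":0,"hand":0},{"x":20,"y":0,"z":-45,"rx":0,"ry":0,"rz":0,"hand":0},{"x":45,"y":0,"z":-35,"rx":0,"ry":0,"rz":0,"hand":0},{"x":50,"y":0,"z":0,"rx":0,"ry":0,"rz":0,"hand":0},{"x":45,"y":0,"z":0,"rx":0,"ry":0,"rz":0,"hand":0},{"x":27,"y":2,"z":0,"rx":0,"ry":0,"rz":0,"hand":0},{"x":0,"y":0,"z":0,"rx":0,"ry":0,"rz":0,"hand":0},{"x":0,"y":0,"z":0,"rx":0,"ry":0,"rz":0,"hand":0},{"x":0,"y":0,"z":0,"rx":0,"ry":0,"rz":0,"hand":0}]'
python3 - <<'E'
from h import *
import pickle
c,im=get_calibration("wrist"),save("wrist","pics/m.png");ims=save("scene","pics/m_s.png");imv=save("side","pics/m_v.png")
c0,im0=pickle.load(open("f.pkl","rb"))
def blue(i):
    m=cv2.inRange(i,np.array([0,30,90]),np.array([60,110,200])); k,l,st,ce=cv2.connectedComponentsWithStats(m); j=1+np.argmax(st[1:,4]); return ce[j]
g=lambda i,b:cv2.cvtColor(i,cv2.COLOR_RGB2GRAY).astype(np.float32)[b[1]:b[3],b[0]:b[2]]
b=(400,110,580,245);A,B=g(im0,b),g(im,b)
print("blue",blue(im0),blue(im),"unit",cv2.phaseCorrelate(A,B,cv2.createHanningWindow(A.shape[::-1],cv2.CV_32F)))
b=(365,5,440,105);A,B=g(im0,b),g(im,b);print("white",cv2.phaseCorrelate(A,B,cv2.createHanningWindow(A.shape[::-1],cv2.CV_32F)))
m=cv2.inRange(im,np.array([0]*3),np.array([70]*3)); m[215:]=0;m[:,:312]=0;m[:,405:]=0
k,l,st,ce=cv2.connectedComponentsWithStats(m);j=1+np.argmax(st[1:,4]);print("adapter",st[j],onz(c,ce[j],54).round(1))
for n,i,x in (("scene",ims,(270,200,325,240)),("side",imv,(295,195,325,220))):
    m=cv2.inRange(i,np.array([130,0,0]),np.array([255,80,80]))[x[1]:x[3],x[0]:x[2]]; k,l,st,ce=cv2.connectedComponentsWithStats(m)
    print(n,[(st[j,4],(ce[j]+[x[0],x[1]]).round(1)) for j in range(1,k) if st[j,4]>8])
A=pickle.load(open("a.pkl","rb"))
print("spool/flux diff",[np.abs(A["scene"][1][y0:y1,x0:x1].astype(int)-ims[y0:y1,x0:x1]).mean().round(1) for x0,y0,x1,y1 in ((305,262,338,298),(302,198,320,232))])
E
```

```text
clock: 28.2
eef_pos: [479.0, 205.5, 256.8]
tcp_rot: [-3.141, 0.0, 1.572]
contact_force: [0.4, -0.3, -0.3]
opening: -0.0
grasp_force: 0.0
blue [300.0451505  176.87374582] [300.01684042 176.65276664] unit ((1.1813880594559691, 0.2741437979520214), 0.7608136633099842)
white ((1.034398408911187, -1.7503908777263177), 0.9021737991333008)
adapter [ 338  150   31   53 1502] [515.2 208.5  54. ]
scene [(np.int32(15), array([311.3, 206.7])), (np.int32(115), array([294.4, 226.9]))]
side [(np.int32(78), array([309.8, 210.5]))]
spool/flux diff [np.float64(4.6), np.float64(15.3)]
```

```bash
python3 - <<'E'
import cv2,numpy as np
for f in("a_scene","l_s","m_s"):
    i=cv2.imread(f"pics/{f}.png")[...,::-1][195:220,300:325]
    m=cv2.inRange(i,np.array([130,0,0]),np.array([255,80,80])); k,l,st,ce=cv2.connectedComponentsWithStats(m)
    print(f,[(int(st[j,4]),(ce[j]+[300,195]).round(1).tolist()) for j in range(1,k)])
from rig import *
print(sign_off())
E
```

```text
a_scene [(2, [311.0, 199.5]), (14, [311.6, 206.8])]
l_s [(21, [311.4, 206.0])]
m_s [(15, [311.3, 206.7])]
the job is handed in; nothing more can be done
None
```

The job is handed in at about 28 s: the blue drawer is out at its stop with the adapter lying flat in it. The plunger was pressed to its stop and sprang back up. The white drawer still looks shut, and the bottle and spool don't appear to have moved.

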